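# Lean a coated glass plate on the drying stand at 60 degrees

### The job

First swing the stand's hinged wire rest up until it stands at 60 degrees to the bench (the long mark on its quadrant) and let go. Then lift the long coated glass plate out of the slotted rack, holding it only by its bare side edges, and lean it on the rest: foot down in the stand's trough behind the lip, white coated side facing outward, square and centred, lying back against the rest so that it too stands at 60 degrees. Set it down gently without letting it fall against the rest, and leave the short plate and the other glassware where they are.

Things in the scene. Friction and masses are not known exactly. Their poses are not given: they have to be found in the camera images.
- stand: drying stand, stainless on a grey base, fixed to the bench. Origin on the bench; +x the way its rest faces (trough side), y along the hinge, z up. Base 175 x 160 x 6 mm (x -100 to 75). Hinge at x 35, z 30 mm, brackets at y +-62 mm (to +-66), black knob beyond the -y one. Wire quadrant, radius 70 mm about the hinge, at y +67 mm: black mark every 15 deg, longer at 60 deg
- trough (a point): point on the trough's rubber floor: x 54, y 0, z 8 mm from the stand's origin, axes as the stand; right under the plate's foot centre when it lies flush on the rest at 60 deg. Trough 110 mm long in y; lip on its +x side: inner face at stand x 60.5 mm, top z 20 mm, 4 mm thick; open towards the rest. Play of the foot towards the lip about 5 mm
- hinge (a point): middle of the rest's hinge axis, axes as the stand; the axis is y
- rest (a joint): angle of the wire rest above the horizontal, rad: 0 = lying flat towards the stand's -x, 1.047 = at 60 degrees, stop at 1.45. Friction hinge: it stays where it is left; moving it takes about 4 to 5 N at the top bar
- rest_bar (a point): middle of the rest's top bar: round, 8 mm thick, 100 mm long, 115 mm from the hinge axis. x points down the rest to the hinge, y along the bar, z out of the face the plate leans on. Rest = frame of 8 mm round wire: side rails at y +-50 mm, top bar, cross bar 35 mm from the hinge, hinge rod. The plate's back lies 4 mm above the wires' mid-plane
- plate_rack: slotted aluminium rack, fixed, 125 x 66 mm, 80 mm high, open at the top; origin under its centre, z up. Five slots 9 mm wide at x -44, -22, 0, 22, 44 mm between combed side walls at its +-y sides hold upright plates by their side edges; inner floor at z 8 mm. The long plate is in the slot at x -22 or +22 mm, the short one in the other
- plate: the long plate: glass 50 mm wide, 200 long, 4 thick, about 90 to 150 g, white coat 2 mm thick on one face. Origin: centre of its foot edge (mid glass thickness); z up the plate, y across (side edges at +-25 mm), x out of the coated face (coat x 2 to 4 mm). Starts upright in the rack, coat to the rack's +x, foot on the rack's floor
- plate_coat: the white coat of the long plate, fixed to it, same origin and axes as plate: 42 mm wide, so 4 mm along each side edge is bare, from 20 mm above the foot to 10 mm below the top. Not to be touched by the fingers
- short_plate: a like plate 100 mm long, standing in another slot of the rack; stays there
- vial_rack: wooden block 110 x 160 mm, 58 mm high with its capped vials; bystander, origin under its centre
- pipette_beaker: glass beaker 86 mm across, 115 mm high, full of glass pipettes that reach 150 mm; bystander, origin under its centre
- cap_tray: white tray 180 x 120 x 35 mm with loose vial caps; bystander, origin under its centre
Things that resemble listed ones, but are neither listed nor needed, are in the scene too. What is shaped like the plate but pink or purple is not meant.

How it is judged (in metres and radians):
On the way, in this order (a step that is already met when the one before it is completed fails the run):
1. the rest is set at 60 degrees (within 4) and let go, the long plate still in the rack (value of joint rest between 0.977 and 1.117 rad and contact force between the fingers and stand below 0.1 N and height (world z) of plate below 0.03 m), for 0.2 s.
2. the long plate is lifted clear of the rack in the fingers (height (world z) of plate above 0.082 m and contact force between the fingers and plate above 0.5 N), for 0.1 s.
At the end, for the whole second after the job is handed in: Rest at 60 deg within 4. Long plate released, at rest, foot in the trough behind the lip, coat outward, at 60 deg within 5, against the rest within 4.5 deg, square within 5.7 deg, centred within 20 mm. Short plate and bystanders within 15 mm of their places (value of joint rest between 0.977 and 1.117 rad and angle between plate's own x axis and vertical between 0.96 and 1.134 rad and angle between plate's own z axis and vertical below 0.65 rad and angle between the x axis of plate and the z axis of rest_bar, either way round below 0.08 rad and angle between the y axis of plate and the y axis of stand, either way round below 0.1 rad and x of plate in the frame of stand between 0.045 and 0.062 m and y of plate in the frame of stand between -0.02 and 0.02 m and z of plate in the frame of stand below 0.015 m and linear speed of plate below 0.01 m/s and angular speed of plate below 0.1 rad/s and contact force between the fingers and plate below 0.05 N); the robot touches nothing.
It fails at once if the fingers press on the coat of the long plate (contact force between the fingers and plate_coat above 1 N).
It fails at once if the long plate is dropped or let fall against the rest (moving freely faster than 0.3 m/s or 3 rad/s) (contact force between the fingers and plate below 0.05 N and (linear speed of plate above 0.3 m/s or angular speed of plate above 3 rad/s)).
It fails at once if the short plate is moved from its place by more than 15 mm (distance of short_plate from where it was at the start of the episode above 0.015 m).
It fails at once if a bystander (vial rack, beaker or tray) is moved by more than 15 mm (distance of any of vial_rack, pipette_beaker, cap_tray from where it was at the start of the episode above 0.015 m).
It also fails if it takes over 51 s, if anything falls off the work surface, if the arm or the gripper's body presses on something with over 40 N, if the wrist force passes 120 N, or if a joint passes its speed limit or range.

### The arm

A 6-joint arm with a two-finger parallel gripper is mounted at the origin on the work surface. World frame = base frame: x ahead of the robot, y to its left, z up, the work surface at z = 0. Lengths are in mm, angles in rad, forces in N, time in s.
With the tool pointing down it reaches from about 400 to 825 mm from the base axis. Payload 7 kg.
Tool frame: the origin (TCP) lies between the finger pads; the fingertips stand 17 mm ahead of it and the grasp point (between the pads) lies 2 mm behind it; z points along the fingers, x is the direction in which the jaws open and shut, and the axes are right-handed (so a half turn about z gives the same grasp; the last joint's range is limited). The gripper opens to 88 mm and grips with 3 to 60 N. Pads are 19 mm wide; open, the fingers measure 130 mm over their backs; the gripper's body (78 mm by 193 mm) begins 47 mm behind the grasp point.
Start: joints at [1.524, 0.359, 0.012, 0, -1.224, -0.288], TCP at [221.8, 637.495, 219.661] pointing down, gripper open.
Joint ranges: [-3.07, 3.07], [-1.43, 2.12], [-1.02, 1.25], [-3.03, 1.67], [-3.05, -0], [-3.03, 3.03]. Speed limits (rad/s): [2.39, 2.39, 3.01, 3.14, 3.14, 3.14].

### API

Orientations are given as a unit quaternion [x, y, z, w].
In Python, from rig import observe, get_image, close_job, boxes_of, tip_of gives the robot as it stands.
- The arm moves only by the tool arm_command, never from a script. Its argument "plan" is text: rows parted by semicolons, each of 7 numbers parted by spaces: the shift along the tool's x, y, z in cm, then the turn, a rotation vector about the tool's x, y, z in degrees, then the opening, from 0 (shut) to 1 (fully open). In form: dx dy dz wx wy wz jaw; .... A call has 1 to 12 rows; each row is the pose to reach, as a shift and turn from the pose commanded when the call began, along the tool's axes at that moment; what a row does not reach only later rows make up. A row lasts 1/12 s, in which the tool goes at most 41.7 mm and 7.16 degrees, less where a joint would pass 70% of its speed; a pose out of reach is approached as far as the arm can. A call with a gripper value outside its range is refused whole. The fingers move at their own pace and stop on an object; the grip force is fixed at half the most. Time passes only in rows, so rows that repeat a pose let the fingers close. It gives the time, the measured TCP pose, the force and the opening at its end, in the units of the state.
- observe(): the state, without advancing time (a new reading comes with each control period).
- get_image(name): name is "side" or "top" or "wrist"; returns a dict with "pixels" (420x560x3 uint8, blue, green, red), "z_map" (420x560 float32, mm along the optical axis (not along the pixel's ray), 0 where there is no reading), "fx", "fy", "cx", "cy" (pixels), "dist" ([k1, k2, p1, p2, k3] as OpenCV has them; the pictures are not rectified), "position" and "rotation" of the camera in the world; the wrist camera has in their place "tool_from_camera" (4x4, takes a point from camera to tool coordinates, whose origin is the TCP and whose axes are the tool frame's). Camera axes: x right, y down, z forward; pixel columns grow to the right and rows downward; lengths in mm; the calibration is good to about 2 mm. A picture is of the moment at which its call begins: read the wrist's pose just before it.
- close_job(): hands the job in, once; it reports no verdict.
Trained networks look in a picture, given as the dict that the camera call returned (one of the last four; its "shot" number tells which), for a name from the list of things; names that differ only in an ending like _2 or _b are one class to them, and where a whole thing is asked for, a point or a joint stands for the part that bears it (a point fixed in the world has none). Each returns a list of dicts, best first, with "conf" (0 to 1); they miss things now and then, are a little off and sometimes report something else, mostly with a low value. They report only what shows in the picture. A call takes as long as a camera call. They do not tell look-alikes from the thing itself.
- boxes_of(picture, thing): "xy" ([column, row] in pixels, amid what is visible of it).
- tip_of(picture, thing): "xy" ([column, row] in pixels: a listed point, or the origin of a listed thing).
The state is a dict: "clock": time; "joints": joint angles; "qd": joint speeds; "joint_torque": joint torques, N m; "eef_pos": TCP position; "tcp_rot": TCP orientation; "ft_force": force on the tool from outside, world axes, zero at the start; "torque": the same for the moment, N m; "finger_gap": opening from 0.0 (shut) to 1.0 (fully open).
Only numpy, scipy, OpenCV 4.12 (cv2) and the standard library are available. Lean on these libraries where they do the work, as an engineer would, in place of code of your own. Each camera call takes 0.05 s, during which the arm holds its last target. There are 200 camera calls.

## Working session

There is one attempt and no reset: what is moved stays moved. The work goes in short steps, Python scripts to look and compute and a tool call to move; the robot and the scene stay as the last step left them, time stands still between calls to the robot, and variables do not carry over. Pictures are saved under pics/ and viewed, about 8 in all and at most 12, crops included, and the job is handed in when it is done.

Besides the shell and the picture viewer there is one more tool, called after "Emit:" by a JSON object that holds its "name" and its "arguments". arm_command: Moves the arm, as the interface text tells. Its arguments: {"type":"object","properties":{"plan":{"type":"string"}},"required":["plan"]}

```bash
ls; mkdir -p pics
cat > h.py <<'E'
import numpy as np, cv2
from scipy.spatial.transform import Rotation as R
from rig import observe, get_image, close_job, boxes_of, tip_of
def cam(im, st=None):
    if "position" in im:
        r=np.array(im["rotation"]); 
        r=R.from_quat(r).as_matrix() if r.size==4 else r
        return r, np.array(im["position"])
    T=np.array(im["tool_from_camera"]); W=R.from_quat(st["tcp_rot"]).as_matrix()
    return W@T[:3,:3], W@T[:3,3]+np.array(st["eef_pos"])
def K(im): return np.array([[im["fx"],0,im["cx"]],[0,im["fy"],im["cy"]],[0,0,1.]])
def rays(im,uv):
    p=cv2.undistortPoints(np.array(uv,float).reshape(-1,1,2),K(im),np.array(im["dist"],float)).reshape(-1,2)
    return np.c_[p,np.ones(len(p))]
def onz(im,uv,z,st=None):
    r,p=cam(im,st); d=rays(im,uv)@r.T
    return p+d*((z-p[2])/d[:,2])[:,None]
def deep(im,uv,st=None):
    r,p=cam(im,st); uv=np.array(uv).reshape(-1,2); 
    z=np.array([im["z_map"][int(round(v)),int(round(u))] for u,v in uv])
    return p+(rays(im,uv)*z[:,None])@r.T
def cloud(im,st=None):
    h,w=im["z_map"].shape; g=np.stack(np.meshgrid(np.arange(w),np.arange(h)),-1).reshape(-1,2)
    r,p=cam(im,st); return (p+(rays(im,g)*im["z_map"].reshape(-1,1))@r.T).reshape(h,w,3)
def proj(im,P,st=None):
    r,p=cam(im,st); q=(np.array(P,float).reshape(-1,3)-p)@r
    return cv2.projectPoints(q,np.zeros(3),np.zeros(3),K(im),np.array(im["dist"],float))[0].reshape(-1,2)
E
python3 - <<'E'
from h import *
s=observe(); print(s)
for n in ["top","side"]:
    im=get_image(n); cv2.imwrite(f"pics/{n}0.png",im["pixels"]); print(n,im["position"],im["rotation"],im["fx"])
    for t in ["stand","trough","hinge","rest_bar","plate_rack","plate","short_plate","vial_rack","pipette_beaker","cap_tray"]:
        try: print(t,[(np.round(b["xy"]).tolist(),round(b["conf"],2)) for b in boxes_of(im,t)[:3]],[(np.round(b["xy"]).tolist(),round(b["conf"],2)) for b in tip_of(im,t)[:3]])
        except Exception as e: print(t,e)
E
```

```text
pics
{'clock': 0.0, 'joints': array([ 1.52410757e+00,  3.59375458e-01,  1.10659754e-02, -3.43730656e-04,
       -1.22411643e+00, -2.88090344e-01]), 'qd': array([-5.92347090e-05,  2.07761558e-04, -2.46384645e-05,  2.70217485e-04,
       -1.37636876e-03, -1.68911052e-04]), 'joint_torque': array([ 8.00305043e-04, -5.82725143e+01,  2.93046194e+01,  6.99711487e+00,
        7.08613690e-03, -1.62446686e-04]), 'eef_pos': array([221.64876222, 637.03746223, 218.73435168]), 'tcp_rot': array([-5.79365360e-01,  8.15067537e-01, -5.41652566e-04, -6.29771557e-04]), 'ft_force': array([0.20989617, 0.4450646 , 0.03311778]), 'torque': array([ 0.01735483, -0.03992837, -0.0143235 ]), 'finger_gap': 0.9995142885068855}
top [ 394.47715712   12.56154692 1247.06828656] [ 0.71409212 -0.6951706   0.05959944 -0.05708057] 420.70734472181925
stand [([233.0, 222.0], 0.79)] [([232.0, 217.0], 0.73)]
trough [([228.0, 221.0], 0.82)] [([335.0, 222.0], 0.7)]
hinge [([231.0, 222.0], 0.93)] [([233.0, 207.0], 0.73)]
rest_bar [([233.0, 217.0], 0.87)] [([222.0, 236.0], 0.73)]
plate_rack [([337.0, 230.0], 0.73)] [([336.0, 232.0
[... 677 characters left out ...]
rough [([226.0, 187.0], 0.67)] [([249.0, 185.0], 0.95)]
hinge [([226.0, 189.0], 0.69)] [([242.0, 177.0], 0.63)]
rest_bar [([226.0, 170.0], 0.75), ([390.0, 321.0], 0.5)] [([205.0, 165.0], 0.65)]
plate_rack [([282.0, 247.0], 0.61)] [([289.0, 254.0], 0.9)]
plate [([242.0, 236.0], 0.85), ([323.0, 238.0], 0.79), ([285.0, 204.0], 0.78)] [([318.0, 279.0], 0.97), ([241.0, 276.0], 0.79), ([253.0, 183.0], 0.73)]
short_plate [([301.0, 223.0], 0.77)] []
vial_rack [([333.0, 185.0], 0.94), ([189.0, 136.0], 0.66)] [([330.0, 191.0], 0.61)]
pipette_beaker [([189.0, 136.0], 0.88)] [([188.0, 157.0], 0.9), ([243.0, 178.0], 0.61)]
cap_tray [([389.0, 322.0], 0.67)] [([389.0, 326.0], 0.91), ([330.0, 188.0], 0.65)]
```

Run:
```python
import cv2,numpy as np
a=cv2.imread("pics/top0.png")[110:300,110:470]; a=cv2.resize(a,None,fx=2.2,fy=2.2,interpolation=cv2.INTER_CUBIC)[:, :800]; cv2.imwrite("pics/t1.png",a)
a=cv2.imread("pics/side0.png")[100:360,140:450]; a=cv2.resize(a,None,fx=2.3,fy=2.3,interpolation=cv2.INTER_CUBIC); cv2.imwrite("pics/s1.png",a)
```

```text
(no output)
```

View pics/t1.png

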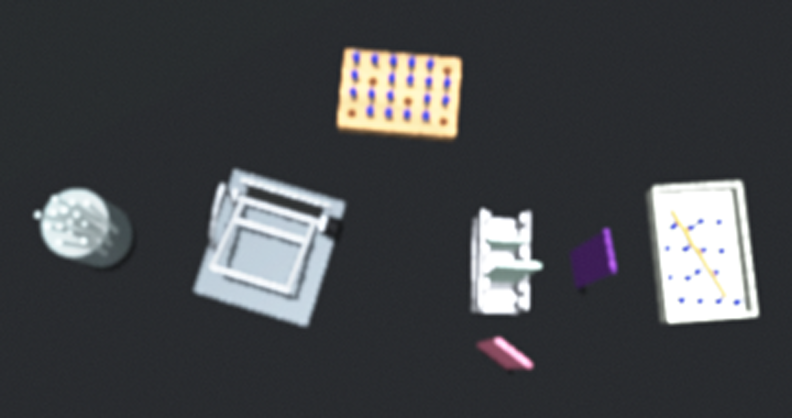

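View pics/s1.png

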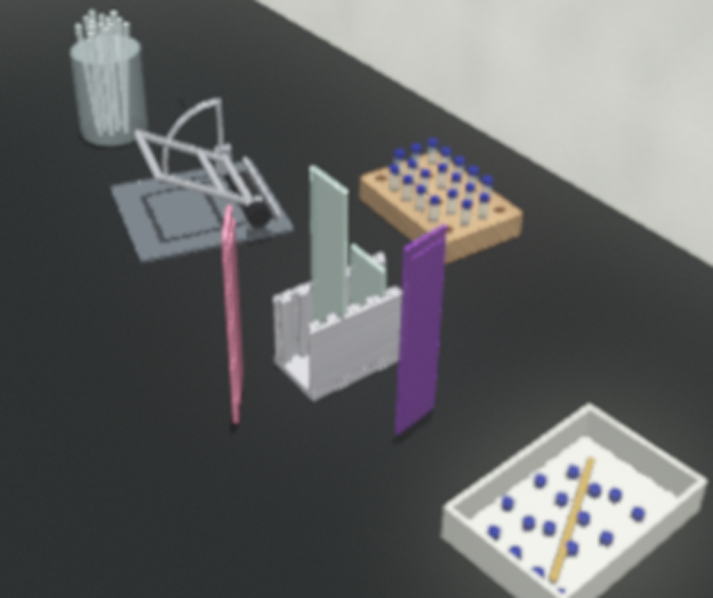

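The top view has the stand at crop (270,250), and its rest lies low with the hinge up in the image. The rack is at (505,260), with the long plate in its lower slot and the short one in the upper. The pink and purple decoys stand nearby. In the side view the long plate's near face looks bare. Next I'll get the numbers from depth.

Run:
```python
from h import *
im=get_image("top"); c=cloud(im)
f=lambda L:[(x/2.2+110,y/2.2+110) for x,y in L]
P=onz(im,f([(235,170),(345,203),(307,326),(194,292)]),6); print("base corners\n",P.round())
g=im["pixels"].astype(int)
# base plate mask: points z 3..10 around
x,y,z=c[...,0],c[...,1],c[...,2]
ctr=P.mean(0)
m=(np.hypot(x-ctr[0],y-ctr[1])<140)&(z>3)&(g.min(2)>70)
uv=np.argwhere(m)[:,::-1]
Q=onz(im,uv.astype(float),6)
r=cv2.minAreaRect(Q[:,:2].astype(np.float32)); print("mask rect",r,cv2.boxPoints(r).round().tolist())
m2=(np.hypot(x-ctr[0],y-ctr[1])<140)&(z>25); print("hi pts",c[m2][::25].round().tolist())
rk=onz(im,[(337,230)],60)[0]; print("rack",rk)
for lo,hi in((55,86),(90,112),(125,215)):
    m=(np.hypot(x-rk[0],y-rk[1])<150)&(z>lo)&(z<hi); print(lo,m.sum())
    q=c[m]; 
    if lo==55:
        q=q[np.abs(z[m]-80)<6]; 
    if len(q)<60: print(q.round().tolist())
    print(cv2.minAreaRect(q[:,:2].astype(np.float32)))
for t,uv in(("pur",(380,227)),("pink",(338,270))): print(t,deep(im,[uv]).round())
s=get_image("side"); cs=cloud(s)
for n,b in(("long",(285,204)),("short",(301,223))): print(n,deep(s,[b]).round())
m=(np.hypot(cs[...,0]-rk[0],cs[...,1]-rk[1])<75)&(cs[...,2]>118)&(cs[...,2]<215); q=cs[m];print(len(q),q.mean(0),q.min(0),q.max(0),cv2.minAreaRect(q[:,:2].astype(np.float32)))
print([proj(s,[p]).round().tolist() for p in P])
```

```text
base corners
 [[659. 217.   6.]
 [617.  65.   6.]
 [449. 110.   6.]
 [490. 264.   6.]]
mask rect ((556.0552368164062, 170.8762664794922), (173.2082061767578, 179.25022888183594), 76.36872863769531) [[449.0, 108.0], [623.0, 66.0], [664.0, 234.0], [489.0, 276.0]]
hi pts [[619.0, 222.0, 102.0], [620.0, 216.0, 37.0], [601.0, 222.0, 95.0], [610.0, 184.0, 31.0], [605.0, 184.0, 29.0], [586.0, 224.0, 98.0], [597.0, 139.0, 31.0], [576.0, 233.0, 103.0], [582.0, 211.0, 55.0], [573.0, 230.0, 89.0], [585.0, 79.0, 42.0], [582.0, 91.0, 41.0], [579.0, 111.0, 36.0], [572.0, 162.0, 51.0], [570.0, 159.0, 51.0], [567.0, 153.0, 51.0], [564.0, 147.0, 52.0], [562.0, 133.0, 49.0], [560.0, 109.0, 49.0], [544.0, 222.0, 76.0], [533.0, 222.0, 77.0], [520.0, 221.0, 90.0], [515.0, 202.0, 86.0], [511.0, 186.0, 83.0], [505.0, 171.0, 89.0], [499.0, 153.0, 93.0], [495.0, 140.0, 88.0]]
rack [ 533.19772657 -139.59652676   60.        ]
55 428
((501.7889099121094, -181.56536865234375), (195.05799865722656, 139.21554565429688), 0.5358033776283264)
90 113
((483.51116943359375, -184.4601593017578), (135.57431030273438, 159.4635772705078), 89.78611755371094)
125 378
((502.8563537597656, -173.92454528808594), (107.36449432373047, 183.26101684570312), 48.3965950012207)
pur [[ 537. -248.  126.]]
pink [[ 419. -134.  128.]]
long [[ 515. -153.  152.]]
short [[ 559. -151.   84.]]
617 [ 515.1354611  -144.66631313  165.36438717] [ 512.54858108 -169.81631063  118.03714268] [ 518.81738363 -115.77910349  209.364729  ] ((515.7536010742188, -142.79530334472656), (54.04464340209961, 6.246354579925537), 89.77334594726562)
[[[249.0, 169.0]], [[267.0, 199.0]], [[201.0, 213.0]], [[187.0, 181.0]]]
```

```bash
cat >> h.py <<'E'
PSI=np.radians(-15.3); SO=np.array([566.,160.7,0.])
def S(p): # stand -> world
    return SO+R.from_euler('z',PSI).apply(p)
def Sinv(p): return R.from_euler('z',-PSI).apply(np.array(p)-SO)
def down(yaw): # tool down, x axis at yaw deg
    a=np.radians(yaw); x=np.array([np.cos(a),np.sin(a),0]); z=np.array([0,0,-1.]); return np.c_[x,np.cross(z,x),z]
def go(p,M,st=None):
    s=st or observe(); W=R.from_quat(s["tcp_rot"]).as_matrix()
    d=W.T@(np.array(p)-s["eef_pos"])/10; w=R.from_matrix(W.T@M).as_rotvec(degrees=True)
    print("row",d.round(2),w.round(1),"n>=",round(max(np.linalg.norm(d)/4.17,np.linalg.norm(w)/7.16),1)); return d,w
E
python3 - <<'E'
from h import *
p=S([-64.6,0,210]); print(p); go(p,down(164.7))
E
```

```text
[503.68959077 177.74619903 210.        ]
row [ 34.16 -41.73   0.96] [ 0.   0.  86.1] n>= 12.9
```

Emit:
{"name": "arm_command", "arguments": {"plan": "34.2 -41.7 1 0 0 86.1 1;34.2 -41.7 1 0 0 86.1 1;34.2 -41.7 1 0 0 86.1 1;34.2 -41.7 1 0 0 86.1 1;34.2 -41.7 1 0 0 86.1 1;34.2 -41.7 1 0 0 86.1 1;34.2 -41.7 1 0 0 86.1 1;34.2 -41.7 1 0 0 86.1 1;34.2 -41.7 1 0 0 86.1 1;34.2 -41.7 1 0 0 86.1 1;34.2 -41.7 1 0 0 86.1 1;34.2 -41.7 1 0 0 86.1 1"}}

```text
clock: 3.2
eef_pos: [483.4, 209.3, 210.9]
tcp_rot: [0.134, 0.991, 0.0, 0.0]
ft_force: [1.4, 1.0, -0.7]
finger_gap: 0.997
```

Run:
```python
from h import *
p=S([-64.6,0,210]); go(p,down(164.7)); print(observe()["joints"].round(2))
```

```text
row [-2.79 -2.5   0.09] [ 0.1  0.  -0.2] n>= 0.9
[ 0.78  0.12 -0.33  0.   -1.12 -1.05]
```

Emit:
{"name": "arm_command", "arguments": {"plan": "-2.8 -2.5 0 0 0 0 1;-2.8 -2.5 0 0 0 0 1;-2.8 -2.5 0 0 0 0 1;-2.8 -2.5 0 0 0 0 1"}}

```text
clock: 3.53
eef_pos: [503.3, 179.4, 210.4]
tcp_rot: [0.132, 0.991, 0.0, 0.0]
ft_force: [0.5, 0.7, -0.7]
finger_gap: 0.998
```

Run:
```python
from h import *
s=observe(); im=get_image("wrist"); c=cloud(im,s); cv2.imwrite("pics/w1.png",im["pixels"])
print(s["eef_pos"].round(1))
q=R.from_euler('z',-PSI).apply(c.reshape(-1,3)-SO).reshape(c.shape)
np.save("w1.npy",q)
v=im["z_map"]>0
m=v&(q[...,2]>40)&(q[...,2]<120)&(np.abs(q[...,1])<45)&(q[...,0]<-30)
print("bar pts",m.sum(),np.median(q[m],0).round(1) if m.any() else "", np.percentile(q[m],[5,95],axis=0).round(1))
for a in range(-40,41,20):
    k=m&(np.abs(q[...,1]-a)<8)
    if k.any(): print(a,np.median(q[k],0).round(1))
```

```text
[503.3 179.4 210.4]
bar pts 900 [-64.7  -1.7  89.5] [[-68.2 -40.4  87.6]
 [-61.3  40.   91. ]]
-40 [-64.6 -38.6  89.5]
-20 [-64.7 -20.1  89.6]
0 [-64.7  -0.1  89.5]
20 [-64.8  19.9  89.5]
40 [-64.9  38.6  89.5]
```

View pics/w1.png

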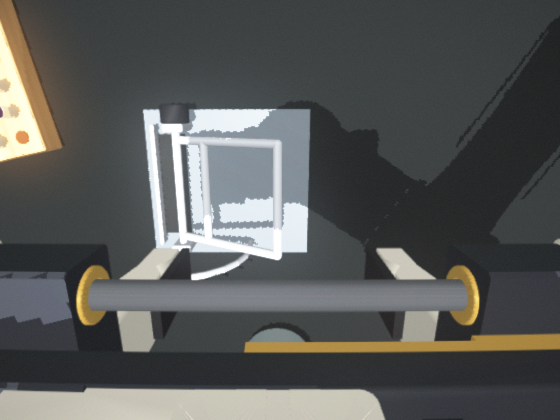

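The wrist view shows the rest as a frame, with the top bar at x≈278 px, the knob at (175,112) and the trough on the left. I'll refine the stand's origin from this same cloud.

Run:
```python
from h import *
q=np.load("w1.npy"); x,y,z=q[...,0],q[...,1],q[...,2]
# slices: base extents
b=(z>3)&(z<9)&(np.abs(x)<130)&(np.abs(y)<110)
print("base x",np.percentile(x[b],[.5,1,99,99.5]).round(1),"y",np.percentile(y[b],[.5,1,99,99.5]).round(1),"z",np.median(z[b]))
print("minrect",cv2.minAreaRect(np.c_[x[b],y[b]].astype(np.float32)))
# profile by x at |y|<40
for a in range(20,84,3):
    k=(np.abs(y)<40)&(np.abs(x-a)<1.5)&(z>-5)&(z<60)
    if k.sum()>5: print(a,np.percentile(z[k],[10,50,90]).round(1),k.sum())
# rails
k=(z>34)&(z<95)&(np.abs(y)>42)&(np.abs(y)<58)&(x<25)&(x>-58)
for sgn in(-1,1):
    kk=k&(y*sgn>0); 
    if kk.sum()>30:
        p=np.polyfit(x[kk],z[kk],1); print("rail",sgn,np.median(y[kk]).round(1),kk.sum(),np.degrees(np.arctan(p[0])),"z at x=35",np.polyval(p,35))
```

```text
base x [-98.6 -98.   74.6  75.3] y [-78.9 -78.   78.4  79.8] z 6.849443958943084
minrect ((-0.9889678955078125, -3.2044296264648438), (254.07371520996094, 210.9536590576172), 1.2125122547149658)
20 [6.  6.9 7.7] 175
23 [5.7 6.7 7.8] 195
26 [5.8 6.6 7.7] 194
29 [5.7 6.7 7.7] 194
32 [ 6.2  8.4 33.5] 399
35 [ 8.1 33.2 35.1] 445
38 [ 8.3 33.7 35.1] 298
41 [31.6 32.5 32.7] 15
47 [8.1 8.9 9.9] 87
50 [7.8 8.8 9.6] 189
53 [7.9 8.8 9.5] 198
56 [7.8 8.7 9.8] 198
59 [7.8 8.9 9.7] 190
62 [ 8.5 15.4 20.9] 488
65 [19.7 20.6 21.5] 130
71 [6.  6.8 7.9] 139
74 [5.7 6.7 7.8] 173
77 [0.1 1.6 6.6] 65
80 [-0.2  0.7  1.6] 173
83 [-0.2  0.8  1.7] 193
rail -1 -49.4 794 -28.752350406772287 z at x=35 35.064001890279684
rail 1 49.1 684 -28.727049720811454 z at x=35 34.6184565324381
```

Run:
```python
from h import *
s=observe(); print(Sinv(s["eef_pos"])); go(S([-64.9,0,84]),down(164.7))
```

```text
[-65.83969654   1.99704036 210.43219384]
row [-0.09 -0.2  12.64] [ 0.  -0.   0.2] n>= 3.0
```

Emit:
{"name": "arm_command", "arguments": {"plan": "-0.1 -0.2 3.5 0 0 0 0.6;-0.1 -0.2 7 0 0 0 0.5;-0.1 -0.2 10 0 0 0 0.5;-0.1 -0.2 12.6 0 0 0 0.4;-0.1 -0.2 12.6 0 0 0 0.3;-0.1 -0.2 12.6 0 0 0 0.2;-0.1 -0.2 12.6 0 0 0 0.1;-0.1 -0.2 12.6 0 0 0 0;-0.1 -0.2 12.6 0 0 0 0;-0.1 -0.2 12.6 0 0 0 0;-0.1 -0.2 12.6 0 0 0 0;-0.1 -0.2 12.6 0 0 0 0"}}

```text
clock: 4.58
eef_pos: [503.9, 177.5, 84.9]
tcp_rot: [0.132, 0.991, 0.0, 0.0]
ft_force: [0.5, 1.3, -0.0]
finger_gap: 0.148
```

Emit:
{"name": "arm_command", "arguments": {"plan": "0 0 0 0 0 0 0;0 0 0 0 0 0 0;0 0 0 0 0 0 0;0 0 0 0 0 0 0"}}

```text
clock: 4.92
eef_pos: [503.7, 177.4, 84.3]
tcp_rot: [0.132, 0.991, -0.0, -0.0]
ft_force: [0.1, 0.0, -0.2]
finger_gap: 0.008
```

Run:
```python
from h import *
s=observe(); im=get_image("wrist"); sd=get_image("side"); 
q=cloud(im,s); q=R.from_euler('z',-PSI).apply(q.reshape(-1,3)-SO).reshape(q.shape); x,y,z=q[...,0],q[...,1],q[...,2]
k=(z>34)&(z<120)&(np.abs(y)>42)&(np.abs(y)<58)&(x<25)&(x>-58)
for sgn in(-1,1):
    kk=k&(y*sgn>0)
    if kk.sum()>30: p=np.polyfit(x[kk],z[kk],1); print(sgn,kk.sum(),np.degrees(np.arctan(p[0])),np.polyval(p,35))
a=np.hstack([cv2.resize(im["pixels"],(448,336)),cv2.resize(sd["pixels"][120:240,160:320],(448,336))]); cv2.imwrite("pics/w2.png",cv2.resize(a,(800,300)))
```

```text
-1 2032 -28.887462541430335 34.89337764929258
```

View pics/w2.png

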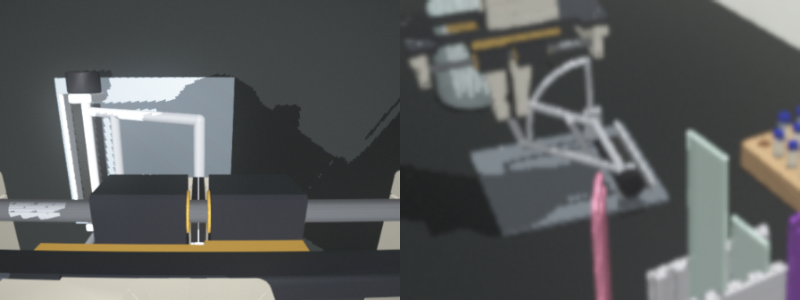

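The wrist view shows the bar running in between the finger blocks at (198,180), although the gap reads about 0. I'll make a small test move along the arc and check whether the rest follows.

Emit:
{"name": "arm_command", "arguments": {"plan": "-0.2 0 -0.3 0 0 0 0;-0.4 0 -0.65 0 0 0 0;-0.6 0 -0.95 0 0 0 0;-0.83 0 -1.26 0 0 0 0;-0.83 0 -1.26 0 0 0 0"}}

```text
clock: 5.43
eef_pos: [512.6, 175.5, 97.9]
tcp_rot: [0.132, 0.991, 0.0, 0.001]
ft_force: [0.8, 0.4, 0.5]
finger_gap: 0.004
```

```bash
cat >> h.py <<'E'
def restang(im,s=None):
    q=cloud(im,s); q=R.from_euler('z',-PSI).apply(q.reshape(-1,3)-SO).reshape(q.shape); x,y,z=q[...,0],q[...,1],q[...,2]
    rho=np.hypot(x-35,z-30); t=np.degrees(np.arctan2(z-30,35-x))
    for sgn in(-1,1):
        k=(y*sgn>43)&(y*sgn<57)&(rho>45)&(rho<110)&(t>15)&(t<85)
        if k.sum()>20:
            p=np.polyfit(rho[k],rho[k]*np.sin(np.radians(t[k]-np.median(t[k]))),1)
            A=np.c_[x[k],z[k]]; vx,vz,_,_=cv2.fitLine(A.astype(np.float32),cv2.DIST_HUBER,0,.01,.01).ravel()
            print("rail",sgn,k.sum(),"median polar",np.median(t[k]).round(1),"slope",np.degrees(np.arctan2(abs(vz),abs(vx))).round(1))
E
python3 - <<'E'
from h import *
s=observe(); im=get_image("wrist"); restang(im,s); restang(get_image("side")); print(s["finger_gap"],s["ft_force"].round(1),s["clock"])
E
```

```text
rail -1 1354 median polar 32.0 slope 28.6
rail 1 29 median polar 31.0 slope 83.4
rail -1 78 median polar 29.6 slope 29.0
rail 1 43 median polar 29.1 slope 27.2
0.0036872200170676803 [0.8 0.4 0.5] 5.4333
```

Run:
```python
from h import *
s=observe(); im=get_image("wrist"); sd=get_image("side")
for T in (S([-64.9+8,0,0])*[1,1,0]+[0,0,80],s["eef_pos"],s["eef_pos"]-[0,0,17]): print(proj(im,[T],s),proj(sd,[T]))
P=[S([35-115*np.cos(np.radians(29.3)),y,30+115*np.sin(np.radians(29.3))]) for y in(-50,0,50)]
print("bar px wrist",proj(im,P,s).round().tolist(),"side",proj(sd,P).round().tolist())
a=cv2.resize(sd["pixels"][110:230,160:310],None,fx=2.8,fy=2.8,interpolation=cv2.INTER_CUBIC)
b=cv2.resize(im["pixels"][140:420,150:420],(380,336)); 
cv2.imwrite("pics/w3.png",np.hstack([a,b])[:, :800])
```

```text
[[279.4150679  248.59341211]] [[207.2920284  168.39954954]]
[[278.06900462 260.3627111 ]] [[207.04603651 162.50163398]]
[[278.00648997 248.31497504]] [[207.61865787 168.33513749]]
bar px wrist [[296.0, 163.0], [295.0, 253.0], [293.0, 331.0]] side [[208.0, 176.0], [204.0, 167.0], [199.0, 158.0]]
```

View pics/w3.png

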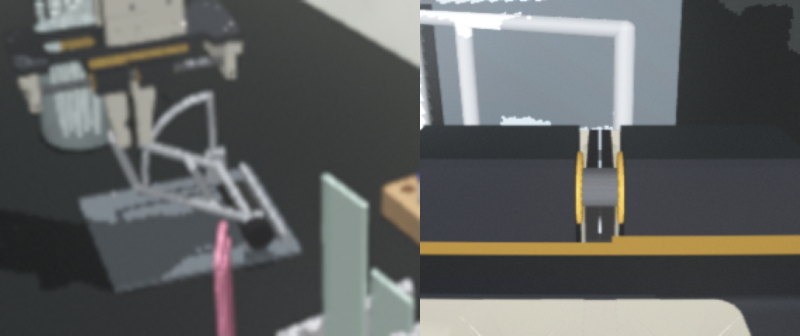

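Run:
```python
from h import *
s=observe(); t=s["eef_pos"]; print(t.round(1))
sd=get_image("side"); c=cloud(sd)
for n,im,c in(("side",sd,c),):
    q=R.from_euler('z',-PSI).apply((c.reshape(-1,3)-t)).reshape(c.shape)
    k=(np.abs(q[...,0])<60)&(np.abs(q[...,1])<30)&(q[...,2]>-40)&(q[...,2]<60)
    for a in range(-36,60,6):
        kk=k&(np.abs(q[...,2]-a)<3)
        if kk.any(): print(a,kk.sum(),"x",np.percentile(q[kk][:,0],[2,50,98]).round(),"y",np.percentile(q[kk][:,1],[2,50,98]).round())
```

```text
[511.5 175.2  96.9]
-12 23 x [-13. -10.  -5.] y [-25.  -4.  24.]
-6 14 x [-12. -10.  -7.] y [-26.  -1.  22.]
6 7 x [-4.  3.  8.] y [-10. -10.  -6.]
12 26 x [-16.  -4.  14.] y [-14. -10.   2.]
18 33 x [-16.  -0.  15.] y [-16. -10.   6.]
24 30 x [-16.  -3.  13.] y [-16. -11.   5.]
30 30 x [-17.   1.  15.] y [-14. -10.   1.]
36 30 x [-19.  -0.  16.] y [-15. -10.  -3.]
42 36 x [-19.  -2.  18.] y [-14. -10.  -6.]
48 42 x [-20.   1.  19.] y [-14. -11.   4.]
54 40 x [-20.   3.  20.] y [-15. -10.  -0.]
```

Run:
```python
from h import *
s=observe(); im=get_image("wrist"); T=np.array(im["tool_from_camera"]); print(T.round(2).tolist())
h,w=im["z_map"].shape; g=np.stack(np.meshgrid(np.arange(w),np.arange(h)),-1).reshape(-1,2)
q=(rays(im,g)*im["z_map"].reshape(-1,1))@T[:3,:3].T+T[:3,3]; q=q.reshape(h,w,3)
v=im["z_map"]>0
for col in (262,270,278,286,294): print(col,[(r,q[r,col].round().astype(int).tolist()) for r in range(210,310,8) if v[r,col]])
```

```text
[[1.0, 0.0, 0.0, -0.51], [-0.0, 0.96, 0.27, -72.75], [-0.0, -0.27, 0.96, -165.82], [0.0, 0.0, 0.0, 1.0]]
262 [(210, [-12, -3, 90]), (218, [-12, 3, 89]), (226, [-12, 10, 90]), (234, [-12, 17, 89]), (242, [-13, 24, 91]), (250, [-4, -39, -83]), (258, [-4, -38, -85]), (266, [-4, -36, -85]), (274, [-4, -36, -91]), (282, [-4, -35, -92]), (290, [-4, -33, -92]), (298, [-4, -31, -93]), (306, [-4, -29, -94])]
270 [(210, [-6, -3, 90]), (218, [-6, 4, 90]), (226, [-6, 10, 90]), (234, [-6, 16, 89]), (242, [-6, 24, 90]), (250, [-4, -10, -11]), (258, [-4, -10, -21]), (266, [-4, -10, -29]), (274, [-3, -10, -37]), (282, [-2, -33, -88]), (290, [-2, -32, -91]), (298, [-2, -30, -91]), (306, [-2, -28, -91])]
278 [(218, [0, 4, 90]), (226, [0, 10, 90]), (234, [0, 17, 90]), (242, [0, 24, 91]), (250, [0, 31, 90]), (258, [0, 38, 91]), (266, [0, 45, 90]), (274, [0, 51, 90]), (282, [0, -33, -88]), (290, [0, -32, -91]), (298, [0, -30, -91]), (306, [0, -28, -92])]
286 [(210, [6, -3, 90]), (218, [6, 4, 91]), (226, [6, 10, 91]), (234, [7, 17, 91]), (242, [4, -6, 12]), (250, [4, -11, -14]), (258, [4, -9, -17]), (266, [3, -10, -29]), (274, [3, -10, -37]), (282, [2, -33, -89]), (290, [2, -32, -90]), (298, [2, -30, -91]), (306, [2, -28, -91])]
294 [(210, [8, -26, 6]), (218, [8, -21, 7]), (226, [8, -17, 6]), (234, [8, -13, 6]), (242, [9, -8, 6]), (250, [4, -39, -83]), (258, [4, -39, -87]), (266, [4, -37, -89]), (274, [4, -36, -91]), (282, [4, -34, -91]), (290, [3, -34, -94]), (298, [3, -32, -95]), (306, [3, -30, -95])]
```

The fingertips look about 6–8 mm short of the TCP when shut, which contradicts the stated 17 mm ahead. I'll back off a little and measure the tips at a couple of openings.

Emit:
{"name": "arm_command", "arguments": {"plan": "-0.2 0 -3 0 0 0 0.57;-0.2 0 -3 0 0 0 0.57;-0.2 0 -3 0 0 0 0.57;-0.2 0 -3 0 0 0 0.57;-0.2 0 -3 0 0 0 0.57;-0.2 0 -3 0 0 0 0.57;-0.2 0 -3 0 0 0 0.57"}}

```text
clock: 6.32
eef_pos: [513.3, 174.6, 126.4]
tcp_rot: [0.132, 0.991, -0.0, -0.0]
ft_force: [0.6, 0.2, 0.7]
finger_gap: 0.471
```

```bash
cat > tips.py <<'E'
from h import *
s=observe(); im=get_image("wrist"); T=np.array(im["tool_from_camera"])
print(s["finger_gap"],s["eef_pos"].round(1))
h,w=im["z_map"].shape; g=np.stack(np.meshgrid(np.arange(w),np.arange(h)),-1).reshape(-1,2)
q=((rays(im,g)*im["z_map"].reshape(-1,1))@T[:3,:3].T+T[:3,3])[im["z_map"].ravel()>0]
k=(np.abs(q[:,1])<25)&(np.abs(q[:,0])<75)&(q[:,2]<35)&(q[:,2]>-50)
for a in range(-45,36,5):
    kk=k&(np.abs(q[:,2]-a)<2.5)
    L=q[kk&(q[:,0]<0)];Q=q[kk&(q[:,0]>0)]
    if kk.sum()>3: print(a,kk.sum(),*[(np.percentile(e[:,0],[2,98]).round(1).tolist(),np.percentile(e[:,1],[2,98]).round(1).tolist()) for e in(L,Q) if len(e)])
E
python3 tips.py
```

```text
0.47069041729994704 [513.3 174.6 126.4]
-45 216 ([-33.8, -21.1], [-12.2, 8.6]) ([20.5, 33.1], [-12.2, 8.0])
-40 421 ([-35.2, -21.1], [-12.2, 8.0]) ([20.5, 34.6], [-12.3, 7.7])
-35 342 ([-36.3, -21.2], [-12.2, -7.3]) ([20.5, 35.6], [-12.3, -6.6])
-30 462 ([-36.5, -21.1], [-12.1, -5.3]) ([20.5, 36.1], [-12.2, -5.2])
-25 423 ([-36.6, -21.2], [-12.1, -2.9]) ([20.5, 35.6], [-12.2, -2.6])
-20 380 ([-36.5, -21.1], [-12.1, -0.5]) ([20.5, 35.7], [-12.2, -1.1])
-15 335 ([-36.5, -21.1], [-12.0, 2.4]) ([20.5, 36.0], [-12.2, 2.2])
-10 172 ([-34.9, -21.1], [-11.6, 5.2]) ([20.5, 35.2], [-11.7, 5.1])
-5 4 ([-21.4, -21.4], [2.4, 2.4]) ([20.7, 21.2], [-9.9, 3.1])
35 4 ([9.3, 11.3], [-7.3, 9.4])
```

Run:
```python
from h import *
go(S([-64.9,0,60]),down(164.7))
```

```text
row [1.04 0.06 6.65] [-0.  -0.   0.2] n>= 1.6
```

Emit:
{"name": "arm_command", "arguments": {"plan": "1 0 1 0 0 0 0.5;1 0 4 0 0 0 0.5;1 0 6.6 0 0 0 0.4;1 0 6.6 0 0 0 0.2;1 0 6.6 0 0 0 0;1 0 6.6 0 0 0 0;1 0 6.6 0 0 0 0;1 0 6.6 0 0 0 0;1 0 6.6 0 0 0 0;1 0 6.6 0 0 0 0"}}

```text
clock: 7.2
eef_pos: [503.5, 178.2, 62.2]
tcp_rot: [0.132, 0.991, 0.001, -0.0]
ft_force: [-7.4, 4.8, 5.4]
finger_gap: 0.082
```

Emit:
{"name": "arm_command", "arguments": {"plan": "-0.4 0 -0.65 0 0 0 0;-0.85 0 -1.28 0 0 0 0;-1.35 0 -1.9 0 0 0 0;-1.9 0 -2.5 0 0 0 0;-2.45 0 -3 0 0 0 0;-3.05 0 -3.5 0 0 0 0;-3.65 0 -3.95 0 0 0 0;-4.3 0 -4.4 0 0 0 0;-4.3 0 -4.4 0 0 0 0;-4.3 0 -4.4 0 0 0 0;-4.3 0 -4.4 0 0 0 0"}}

```text
clock: 8.12
eef_pos: [545.2, 166.9, 107.8]
tcp_rot: [0.131, 0.991, 0.001, 0.0]
ft_force: [-10.8, 1.9, 16.7]
finger_gap: 0.079
```

Run:
```python
from h import *
s=observe(); print(s["ft_force"].round(1),s["finger_gap"],Sinv(s["eef_pos"])); restang(get_image("wrist"),s); restang(get_image("side"))
```

```text
[-10.8   1.9  16.7] 0.07858968044117504 [-21.73376035   0.4643784  107.80555474]
rail -1 839 median polar 63.0 slope 59.6
rail -1 69 median polar 60.2 slope 60.5
```

Emit:
{"name": "arm_command", "arguments": {"plan": "0 0 0 0 0 0 0.5;0 0 0 0 0 0 0.5;0 0 0 0 0 0 0.5;0 0 0 0 0 0 0.5;0 0 -4 0 0 0 0.6;0 0 -8 0 0 0 0.8;0 0 -12 0 0 0 1;0 0 -14 0 0 0 1;0 0 -14 0 0 0 1"}}

```text
clock: 8.97
eef_pos: [548.0, 167.0, 251.0]
tcp_rot: [0.131, 0.991, 0.002, 0.004]
ft_force: [0.5, 0.0, 0.5]
finger_gap: 0.699
```

Run:
```python
from h import *
s=observe(); w=get_image("wrist"); restang(w,s); restang(get_image("side"))
# bar
q=cloud(w,s); q=R.from_euler('z',-PSI).apply(q.reshape(-1,3)-SO).reshape(q.shape); k=(np.abs(q[...,1])<40)&(q[...,2]>105)&(q[...,2]<145)&(np.abs(q[...,0]+22)<25)
print("bar",k.sum(),np.median(q[k],0).round(1))
# target above rack: grasp point tool z -26.5; want view from above-front first
go([517,-143,320],down(-90)); print(s["joints"].round(2))
```

```text
rail -1 285 median polar 63.0 slope 60.2
rail 1 283 median polar 62.6 slope 59.9
rail -1 74 median polar 60.4 slope 59.7
rail 1 38 median polar 61.2 slope 64.0
bar 820 [-21.8  -1.5 133.6]
row [ -5.31 -30.59  -7.46] [ 0.000e+00  1.000e-01 -1.051e+02] n>= 14.7
[ 0.64  0.17 -0.18  0.   -1.22 -0.9 ]
```

Emit:
{"name": "arm_command", "arguments": {"plan": "-5.3 -30.6 -7.5 0 0 -105.1 1;-5.3 -30.6 -7.5 0 0 -105.1 1;-5.3 -30.6 -7.5 0 0 -105.1 1;-5.3 -30.6 -7.5 0 0 -105.1 1;-5.3 -30.6 -7.5 0 0 -105.1 1;-5.3 -30.6 -7.5 0 0 -105.1 1;-5.3 -30.6 -7.5 0 0 -105.1 1;-5.3 -30.6 -7.5 0 0 -105.1 1;-5.3 -30.6 -7.5 0 0 -105.1 1;-5.3 -30.6 -7.5 0 0 -105.1 1;-5.3 -30.6 -7.5 0 0 -105.1 1;-5.3 -30.6 -7.5 0 0 -105.1 1"}}

```text
clock: 10.07
eef_pos: [516.1, -143.6, 318.2]
tcp_rot: [-0.555, 0.832, 0.001, -0.001]
ft_force: [0.6, 0.7, -0.0]
finger_gap: 1.001
```

Run:
```python
from h import *
go([517,-143,320],down(-90)); print(observe()["joints"].round(2))
```

```text
row [-0.09 -0.06 -0.18] [  0.2  -0.  -22.5] n>= 3.1
[ 0.09  0.08 -0.13 -0.   -1.37  1.08]
```

Emit:
{"name": "arm_command", "arguments": {"plan": "0 0 0 0 0 -22.5 1;0 0 0 0 0 -22.5 1;0 0 0 0 0 -22.5 1;0 0 0 0 0 -22.5 1;0 0 0 0 0 -22.5 1;0 0 0 0 0 -22.5 1"}}

```text
clock: 10.57
eef_pos: [516.6, -143.1, 319.1]
tcp_rot: [-0.704, 0.71, 0.001, -0.001]
ft_force: [-0.2, 0.8, 0.3]
finger_gap: 0.997
```

Run:
```python
from h import *
s=observe(); im=get_image("wrist"); cv2.imwrite("pics/w4.png",im["pixels"]); c=cloud(im,s); print(s["eef_pos"].round(1))
x,y,z=c[...,0],c[...,1],c[...,2]; v=im["z_map"]>0
m=v&(abs(x-520)<60)&(abs(y+143)<60)&(z>120)&(z<215)
m&=z>c[...,2].min()
q=c[m]; print(len(q))
for lo,hi in((120,150),(150,180),(180,200),(200,212)):
    e=q[(q[:,2]>=lo)&(q[:,2]<hi)]
    if len(e)>5: print(lo,len(e),"x",np.percentile(e[:,0],[2,50,98]).round(1),"y",np.percentile(e[:,1],[2,50,98]).round(1),"z98",np.percentile(e[:,2],[98]).round(1),cv2.minAreaRect(e[:,:2].astype(np.float32)))
    if len(e)>20:
      p=np.polyfit(e[:,1],e[:,0],1); print("yaw deg dx/dy",np.degrees(np.arctan(p[0])).round(2))
```

```text
[ 516.6 -143.1  319.1]
1374
120 239 x [518.4 520.7 521.2] y [-167.9 -143.6 -120. ] z98 [148.] ((519.7831420898438, -143.867431640625), (49.54027557373047, 2.8015713691711426), 89.08240509033203)
yaw deg dx/dy 0.83
150 349 x [518.5 520.8 521.3] y [-167.5 -143.7 -119.9] z98 [179.4] ((519.9293212890625, -143.71144104003906), (49.84324645996094, 2.814805746078491), 89.20714569091797)
yaw deg dx/dy 0.74
180 373 x [518.5 520.8 521.3] y [-167.2 -143.7 -120.2] z98 [199.7] ((519.9047241210938, -143.78700256347656), (49.81293869018555, 2.770439386367798), 89.18951416015625)
yaw deg dx/dy 0.73
200 413 x [515.5 518.2 519.4] y [-167.3 -143.7 -120. ] z98 [210.1] ((517.6600952148438, -143.74066162109375), (49.485023498535156, 4.503787994384766), 89.25103759765625)
yaw deg dx/dy 0.57
```

View pics/w4.png

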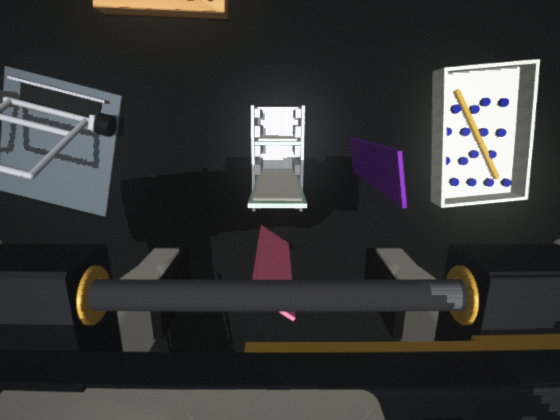

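Run:
```python
from h import *
s=observe(); im=get_image("wrist"); c=cloud(im,s); p=im["pixels"].astype(int)
m=(p[...,0]>p[...,1]+50)&(im["z_map"]>0)&(np.hypot(c[...,0]-537,c[...,1]+248)<90)&(c[...,2]>15)
q=c[m]; print(len(q),"z",np.percentile(q[:,2],[1,99]).round(),"ymax",np.percentile(q[:,1],[1,99]).round(),"hi",q[q[:,2]>150][:,1].max() if (q[:,2]>150).any() else None)
go([517,-143.7,159.5],down(-90.7),s)
```

```text
282 z [199. 202.] ymax [-254. -243.] hi -243.21375141649276
row [ 0.06 -0.06 15.98] [ 0.1 -0.   0.2] n>= 3.8
```

Emit:
{"name": "arm_command", "arguments": {"plan": "0 -0.1 4 0 0 0.2 1;0 -0.1 8 0 0 0.2 1;0 -0.1 11 0 0 0.2 0.9;0 -0.1 14 0 0 0.2 0.8;0 -0.1 16 0 0 0.2 0.75;0 -0.1 16 0 0 0.2 0.7;0 -0.1 16 0 0 0.2 0.65;0 -0.1 16 0 0 0.2 0.6;0 -0.1 16 0 0 0.2 0.5;0 -0.1 16 0 0 0.2 0.5;0 -0.1 16 0 0 0.2 0.5;0 -0.1 16 0 0 0.2 0.5"}}

```text
clock: 11.67
eef_pos: [519.1, -143.2, 161.8]
tcp_rot: [-0.704, 0.71, -0.001, 0.001]
ft_force: [-0.2, 1.2, 5.8]
finger_gap: 0.57
```

Emit:
{"name": "arm_command", "arguments": {"plan": "0 0 0 0 0 0 0.4;0 0 0 0 0 0 0.4;0 0 0 0 0 0 0.4"}}

```text
clock: 11.92
eef_pos: [519.1, -143.2, 161.8]
tcp_rot: [-0.704, 0.71, -0.001, 0.001]
ft_force: [0.4, 0.4, 6.4]
finger_gap: 0.562
```

```bash
python3 tips.py
python3 - <<'E'
from h import *
s=observe(); print(s["clock"],s["ft_force"].round(1),s["torque"].round(2))
sd=get_image("side"); c=cloud(sd); q=c.reshape(-1,3); q=q[(np.abs(q[:,0]-516)<12)&(np.abs(q[:,1]+143)<20)&(q[:,2]>90)&(q[:,2]<215)]
for a in range(95,215,15):
    e=q[np.abs(q[:,2]-a)<7]
    if len(e)>3: print(a,len(e),np.percentile(e[:,0],[5,50,95]).round(1))
E
```

```text
0.5620711711804746 [ 519.1 -143.2  161.8]
-45 694 ([-37.7, -0.5], [-11.8, 8.0]) ([0.8, 39.0], [-11.7, 7.6])
-40 444 ([-39.6, -24.0], [-11.7, 0.4]) ([25.7, 41.4], [-11.8, 7.0])
-35 376 ([-40.3, -23.9], [-11.8, -7.0]) ([25.7, 42.3], [-11.8, -7.0])
-30 500 ([-39.6, -23.9], [-11.8, -5.0]) ([25.8, 41.4], [-11.8, -4.7])
-25 790 ([-38.7, -1.1], [-11.6, -1.5]) ([0.7, 40.8], [-11.7, -1.3])
-20 859 ([-38.8, -0.7], [-11.6, 0.2]) ([1.2, 40.4], [-11.7, 0.4])
-15 779 ([-38.7, -1.0], [-11.6, 0.2]) ([0.7, 40.6], [-11.6, 0.4])
-10 561 ([-36.5, -0.8], [-11.1, 0.4]) ([0.7, 38.0], [-11.1, 0.4])
-5 380 ([-23.6, -0.7], [-2.3, 0.4]) ([0.2, 25.3], [-2.2, 0.6])
0 345 ([-23.5, -0.5], [-2.3, 0.4]) ([0.7, 25.1], [-2.1, 0.4])
5 323 ([-23.5, -0.5], [-2.2, 0.4]) ([0.7, 25.2], [-2.2, 0.6])
10 291 ([-23.6, -1.0], [-2.2, 0.3]) ([0.1, 25.1], [-2.2, 0.6])
15 279 ([-23.5, -0.5], [-2.2, 0.4]) ([0.1, 24.9], [-2.1, 0.6])
20 256 ([-23.4, -0.8], [-2.2, 0.5]) ([0.7, 25.2], [-2.1, 0.7])
25 236 ([-23.5, -0.6], [-2.0, 0.6]) ([0.4, 25.0], [-2.1, 0.8])
30 217 ([-23.6, -0.6], [-2.0, 0.5]) ([0.2, 24.8], [-2.0, 0.6])
35 106 ([-22.9, -1.2], [-2.1, 0.6]) ([0.7, 25.3], [-1.9, 0.6])
11.9667 [0.1 1.5 7.1] [ 0.31  0.09 -0.01]
95 52 [513.2 514.7 516.2]
110 56 [513.5 514.8 516.1]
125 64 [513.2 514.8 515.9]
140 68 [513.5 514.9 516.5]
155 63 [513.5 514.8 516.6]
170 58 [513.  514.8 516.3]
185 60 [513.7 514.9 516.1]
200 41 [513.4 515.  516.5]
```

Emit:
{"name": "arm_command", "arguments": {"plan": "0 0 -1 0 0 0 0.4;0 0 -2.5 0 0 0 0.4;0 0 -4.5 0 0 0 0.4;0 0 -7 0 0 0 0.4;0 0 -9.5 0 0 0 0.4;0 0 -12 0 0 0 0.4;0 0 -14.5 0 0 0 0.4;0 0 -16.5 0 0 0 0.4;0 0 -17.5 0 0 0 0.4;0 0 -17.5 0 0 0 0.4;0 0 -17.5 0 0 0 0.4"}}

```text
clock: 12.93
eef_pos: [517.4, -142.9, 334.6]
tcp_rot: [-0.704, 0.71, 0.0, 0.0]
ft_force: [-0.3, 0.2, -2.4]
finger_gap: 0.565
```

```bash
cat >> h.py <<'E'
def Mp(el=60,dyaw=0):
    e=np.radians(el); c,s=np.cos(e),np.sin(e)
    return R.from_euler('z',PSI+np.radians(dyaw)).as_matrix()@np.c_[[0,-1,0],[-s,0,-c],[c,0,-s]]
F=np.array([0.8,2.0,153.8])
def place(n,s,y=0,el=60):
    e=np.radians(el); foot=np.array([54,y,9.])+n*np.array([np.sin(e),0,np.cos(e)])+s*np.array([-np.cos(e),0,np.sin(e)])
    M=Mp(el); return S(foot)-M@F, M
def footnow(s,f=None):
    W=R.from_quat(s["tcp_rot"]).as_matrix(); return Sinv(s["eef_pos"]+W@(F if f is None else f))
E
cat > plate.py <<'E'
from h import *
s=observe(); im=get_image("wrist"); T=np.array(im["tool_from_camera"])
h,w=im["z_map"].shape; g=np.stack(np.meshgrid(np.arange(w),np.arange(h)),-1).reshape(-1,2)
q=((rays(im,g)*im["z_map"].reshape(-1,1))@T[:3,:3].T+T[:3,3])[im["z_map"].ravel()>0]
k=q[(np.abs(q[:,1])<14)&(np.abs(q[:,0])<18)&(q[:,2]>20)&(q[:,2]<130)]
A=np.c_[k[:,[0,2]],np.ones(len(k))]; co=np.linalg.lstsq(A,k[:,1],rcond=None)[0]
print("gap",s["finger_gap"].round(3),"ft",s["ft_force"].round(1),"coat y=%.4f x+%.4f z+%.2f"%tuple(co),len(k),"res",np.std(A@co-k[:,1]).round(2))
e=q[(np.abs(q[:,1])<14)&(np.abs(q[:,0])<32)&(q[:,2]>20)&(q[:,2]<190)]; 
lo=e[e[:,2]>110]; print("side edges",[np.percentile(e[np.abs(e[:,2]-a)<10][:,0],[1,99]).round(1).tolist() for a in(40,80,110)],"foot z",np.percentile(lo[:,2],[50,99]).round(1))
E
python3 plate.py
python3 - <<'E'
from h import *
s=observe(); print(s["clock"],s["eef_pos"].round(1))
p,M=place(20,100); print(p.round(1)); go(p,M,s)
E
```

```text
12.9833 [ 517.1 -142.8  333.7]
[514.3 175.7 239.8]
row [-31.84   0.55   9.41] [29.9  3.9 14.4] n>= 8.0Traceback (most recent call last):
  File "plate.py", line 7, in <module>
    print("gap",s["finger_gap"].round(3),"ft",s["ft_force"].round(1),"coat y=%.4f x+%.4f z+%.2f"%tuple(co),len(k),"res",np.std(A@co-k[:,1]).round(2))
                ^^^^^^^^^^^^^^^^^^^^^
AttributeError: 'float' object has no attribute 'round'
```

Emit:
{"name": "arm_command", "arguments": {"plan": "-2 0 0 2 0 1 0.4;-5 0 0 5 0 2 0.4;-8 0 0.5 8 1 4 0.4;-11 0 1 11 1.5 5.5 0.4;-14 0.1 2 14 2 7 0.4;-17 0.2 3 17 2.3 8.5 0.4;-20 0.3 4 20 2.6 10 0.4;-23 0.4 5.5 23 3 11.5 0.4;-26 0.5 7 26 3.4 13 0.4;-29 0.5 8.2 28 3.6 13.5 0.4;-31 0.5 9 29.3 3.8 14 0.4;-31.8 0.5 9.4 29.9 3.9 14.4 0.4"}}

```text
clock: 13.98
eef_pos: [513.8, 176.6, 237.4]
tcp_rot: [-0.588, 0.766, -0.207, 0.156]
ft_force: [0.6, -0.5, -0.4]
finger_gap: 0.563
```

```bash
sed -i 's/s\["finger_gap"\].round(3)/round(s["finger_gap"],3)/' plate.py; python3 plate.py
python3 - <<'E'
from h import *
s=observe(); print(s["clock"],"foot",footnow(s).round(1),s["joints"].round(2))
p,M=place(20,100); go(p,M,s); p,M=place(4,30); go(p,M,s)
im=get_image("wrist"); restang(im,s); cv2.imwrite("pics/w5.png",im["pixels"])
E
```

```text
gap 0.563 ft [ 0.6 -0.5 -0.4] coat y=0.0038 x+0.0056 z+-2.21 2232 res 0.2
side edges [[-23.8, 25.1], [-23.8, 24.8], [-23.8, 24.9]] foot z [125.1 150.1]
14.0333 foot [ 20.9   0.2 102.9] [ 0.97 -0.08 -0.85  0.75 -0.77 -0.2 ]
row [ 0.07 -0.18 -0.21] [-0.  -0.2  0.3] n>= 0.1
row [0.04 1.42 6.79] [-0.  -0.2  0.3] n>= 1.7
rail -1 181 median polar 63.0 slope 60.2
rail 1 182 median polar 62.8 slope 59.9
```

View pics/w5.png

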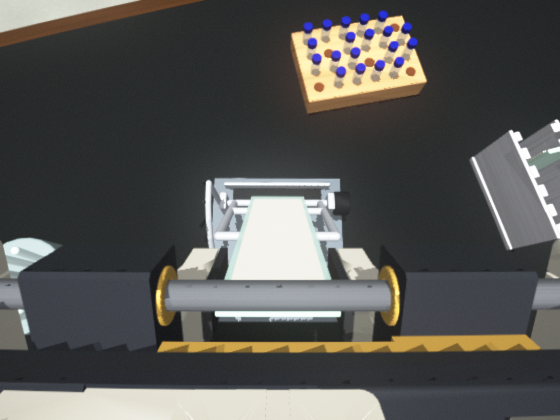

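The picture shows the white coat facing outward, with the plate centred between the rails at columns 225–330. The trough and lip are at row 185, and the vial rack is clear. I'll descend to just above the floor.

Emit:
{"name": "arm_command", "arguments": {"plan": "0 0.4 2 0 -0.1 0.1 0.4;0 0.8 4 0 -0.1 0.2 0.4;0 1.2 5.5 0 -0.2 0.3 0.4;0 1.4 6.8 0 -0.2 0.3 0.4;0 1.4 7.3 0 -0.2 0.3 0.4;0 1.4 7.8 0 -0.2 0.3 0.4;0 1.4 7.8 0 -0.2 0.3 0.4;0 1.4 7.8 0 -0.2 0.3 0.4"}}

```text
clock: 14.75
eef_pos: [541.5, 166.4, 166.0]
tcp_rot: [-0.584, 0.769, -0.205, 0.158]
ft_force: [-0.4, 0.0, -1.5]
finger_gap: 0.565
```

```bash
python3 plate.py
python3 - <<'E'
from h import *
s=observe(); print(s["clock"],"foot",footnow(s).round(1))
im=get_image("wrist"); restang(im,s); c=cloud(im,s); q=R.from_euler('z',-PSI).apply(c.reshape(-1,3)-SO); q=q[im["z_map"].ravel()>0]
# lip, and plate front near the foot in stand frame
l=q[(np.abs(np.abs(q[:,1])-42)<10)&(q[:,0]>56)&(q[:,0]<70)&(q[:,2]>17)&(q[:,2]<24)]; print("lip x",np.percentile(l[:,0],[2,50,98]).round(1),"z",np.median(l[:,2]).round(1))
p=q[(np.abs(q[:,1])<18)&(q[:,0]>10)&(q[:,0]<66)&(q[:,2]>15)&(q[:,2]<90)]
n=(p[:,0]-54)*np.sin(np.pi/3)+(p[:,2]-9)*.5; sd=-(p[:,0]-54)*.5+(p[:,2]-9)*.866
k=(n<14)&(n>-6)
for a in range(5,80,10):
    e=k&(np.abs(sd-a)<5)
    if e.sum()>5: print(a,e.sum(),"normal offset of front",np.median(n[e]).round(1))
for nn,ss in((4,1),(3,0),(0,0)): go(*place(nn,ss),s)
E
```

```text
gap 0.565 ft [-0.4  0.  -1.5] coat y=0.0032 x+0.0061 z+-2.23 2239 res 0.2
side edges [[-28.7, 30.5], [-23.8, 24.9], [-31.6, 31.4]] foot z [171.3 188.9]
14.8 foot [50.1 -0.9 32.3]
rail -1 292 median polar 63.2 slope 60.2
rail 1 288 median polar 63.0 slope 60.1
lip x [61.1 62.4 64.7] z 20.3
5 132 normal offset of front 12.1
25 43 normal offset of front 9.5
35 32 normal offset of front 9.6
45 84 normal offset of front 11.6
55 123 normal offset of front 11.7
65 127 normal offset of front 11.7
75 137 normal offset of front 11.9
row [-0.12  0.41  2.11] [-0.   0.1 -0.3] n>= 0.5
row [-0.12  0.51  2.21] [-0.   0.1 -0.3] n>= 0.5
row [-0.12  0.81  2.21] [-0.   0.1 -0.3] n>= 0.6
```

Emit:
{"name": "arm_command", "arguments": {"plan": "-0.1 0.25 0.2 0 0 -0.3 0.4;-0.1 0.5 0.6 0 0 -0.3 0.4;-0.1 0.5 1 0 0 -0.3 0.4;-0.1 0.5 1.4 0 0 -0.3 0.4;-0.1 0.5 1.7 0 0 -0.3 0.4;-0.1 0.5 1.7 0 0 -0.3 0.4;-0.1 0.5 1.7 0 0 -0.3 0.4"}}

```text
clock: 15.43
eef_pos: [546.0, 167.4, 149.1]
tcp_rot: [-0.587, 0.767, -0.205, 0.158]
ft_force: [0.1, -0.2, -1.3]
finger_gap: 0.567
```

```bash
cat > chk.py <<'E'
from h import *
s=observe(); print(s["clock"],"foot",footnow(s).round(1),"ft",s["ft_force"].round(1))
im=get_image("wrist"); restang(im,s); c=cloud(im,s); q=R.from_euler('z',-PSI).apply(c.reshape(-1,3)-SO); q=q[im["z_map"].ravel()>0]
p=q[(np.abs(q[:,1])<15)&(q[:,0]>-60)&(q[:,0]<66)&(q[:,2]>22)&(q[:,2]<190)]
n=(p[:,0]-54)*np.sin(np.pi/3)+(p[:,2]-9)*.5; sd=-(p[:,0]-54)*.5+(p[:,2]-9)*.866
k=(n<14)&(n>-2)&(sd>22)&(sd<150); f=np.polyfit(sd[k],n[k],1); print(k.sum(),"coat front n at s=20,140:",np.polyval(f,[20,140]).round(1),"el",60-np.degrees(np.arctan(f[0])).round(2))
for nn,ss in((3,0),(0,0)): go(*place(nn,ss),s)
E
python3 chk.py
```

```text
15.4333 foot [54.2  0.8 15. ] ft [ 0.1 -0.2 -1.3]
rail -1 298 median polar 63.3 slope 60.1
rail 1 309 median polar 63.1 slope 60.6
2279 coat front n at s=20,140: [6.6 7.2] el 59.72
row [0.04 0.01 0.51] [-0.1  0.2  0. ] n>= 0.1
row [0.04 0.31 0.51] [-0.1  0.2  0. ] n>= 0.1
```

Emit:
{"name": "arm_command", "arguments": {"plan": "0 0 0.15 0 0 0 0.4;0 0 0.3 0 0 0 0.4;0 0 0.4 0 0 0 0.4;0 0 0.45 0 0 0 0.4;0 0 0.45 0 0 0 0.4;0 0 0.45 0 0 0 0.4"}}

```text
clock: 15.98
eef_pos: [548.1, 167.1, 145.3]
tcp_rot: [-0.587, 0.767, -0.205, 0.159]
ft_force: [0.1, 0.1, -1.5]
finger_gap: 0.569
```

```bash
python3 chk.py
```

```text
15.9833 foot [56.4  1.1 11.2] ft [ 0.1  0.1 -1.5]
rail -1 284 median polar 63.5 slope 60.2
rail 1 285 median polar 63.3 slope 60.2
2437 coat front n at s=20,140: [6.6 7.2] el 59.73
row [0.06 0.   0.07] [-0.1  0.2  0. ] n>= 0.0
row [0.06 0.3  0.07] [-0.1  0.2  0. ] n>= 0.1
```

Emit:
{"name": "arm_command", "arguments": {"plan": "0 0.1 0.1 0 0 0 0.4;0 0.15 0.15 0 0 0 0.4;0 0.15 0.15 0 0 0 0.4;0 0.15 0.15 0 0 0 0.4"}}

```text
clock: 16.37
eef_pos: [547.7, 167.5, 143.5]
tcp_rot: [-0.587, 0.767, -0.205, 0.159]
ft_force: [-1.2, 0.6, 0.7]
finger_gap: 0.565
```

```bash
python3 chk.py
```

```text
16.3667 foot [55.9  1.5  9.5] ft [-1.2  0.6  0.7]
rail -1 323 median polar 63.3 slope 60.4
rail 1 317 median polar 63.2 slope 60.3
2465 coat front n at s=20,140: [5.3 5.9] el 59.76
row [ 0.09 -0.13 -0.06] [-0.1  0.2  0.1] n>= 0.0
row [ 0.09  0.17 -0.06] [-0.1  0.2  0.1] n>= 0.0
```

Emit:
{"name": "arm_command", "arguments": {"plan": "0 0.08 0 0 0 0 0.4;0 0.14 0 0 0 0 0.4;0 0.14 0 0 0 0 0.4;0 0.14 0 0 0 0 0.4"}}

```text
clock: 16.75
eef_pos: [546.8, 167.7, 143.0]
tcp_rot: [-0.587, 0.767, -0.205, 0.159]
ft_force: [1.6, -0.4, 1.7]
finger_gap: 0.565
```

```bash
python3 chk.py
```

```text
16.75 foot [55.   1.5  9. ] ft [ 1.6 -0.4  1.7]
rail -1 351 median polar 63.2 slope 60.3
rail 1 342 median polar 63.0 slope 60.6
2501 coat front n at s=20,140: [5.3 5. ] el 60.14
row [ 0.09 -0.24 -0.05] [-0.1  0.2  0. ] n>= 0.1
row [ 0.09  0.06 -0.05] [-0.1  0.2  0. ] n>= 0.0
```

The plate is touching both the trough floor and the rest, and it lies parallel to the rest. Releasing now.

Emit:
{"name": "arm_command", "arguments": {"plan": "0 0 0 0 0 0 0.6;0 0 0 0 0 0 0.63;0 0 0 0 0 0 0.66;0 0 0 0 0 0 0.7;0 0 0 0 0 0 0.75;0 0 0 0 0 0 0.8;0 0 0 0 0 0 0.8"}}

```text
clock: 17.38
eef_pos: [546.3, 167.6, 142.5]
tcp_rot: [-0.587, 0.767, -0.205, 0.159]
ft_force: [0.2, 0.1, -0.5]
finger_gap: 0.785
```

```bash
python3 chk.py; python3 plate.py
```

```text
17.3833 foot [54.5  1.2  8.4] ft [ 0.2  0.1 -0.5]
rail -1 342 median polar 63.2 slope 60.6
rail 1 343 median polar 63.0 slope 60.0
2506 coat front n at s=20,140: [5.3 5. ] el 60.16
row [ 0.07 -0.3  -0.08] [-0.1  0.2  0.1] n>= 0.1
row [ 0.07 -0.   -0.08] [-0.1  0.2  0.1] n>= 0.0
gap 0.795 ft [ 0.7  0.  -0.2] coat y=-0.0018 x+-0.0015 z+-2.93 2255 res 0.19
side edges [[-23.9, 24.8], [-31.4, 31.4], [-24.1, 24.6]] foot z [149.2 165.5]
```

Emit:
{"name": "arm_command", "arguments": {"plan": "0 0 -1 0 0 0 0.85;0 0 -3 0 0 0 0.9;0 0 -6 0 0 0 0.9;0 0 -9 0 0 0 0.9;0 0 -12 0 0 0 0.9;0 0 -15 0 0 0 0.9;0 0 -15 0 0 0 0.9;0 0 -15 0 0 0 0.9"}}

```text
clock: 18.15
eef_pos: [473.5, 188.6, 274.2]
tcp_rot: [-0.587, 0.767, -0.204, 0.161]
ft_force: [0.7, 0.3, -1.0]
finger_gap: 0.902
```

```bash
python3 chk.py
python3 - <<'E'
from h import *
s=observe(); im=get_image("wrist"); sd=get_image("side"); restang(sd)
c=cloud(im,s); q=R.from_euler('z',-PSI).apply(c.reshape(-1,3)-SO); q=q[im["z_map"].ravel()>0]
n=(q[:,0]-54)*.866+(q[:,2]-9)*.5; t=-(q[:,0]-54)*.5+(q[:,2]-9)*.866
k=(np.abs(n-4)<5)&(np.abs(q[:,1])<40)
for a in (160,175,190): e=q[k&(np.abs(t-a)<4)]; print(a,len(e),"y edges",np.percentile(e[:,1],[1,99]).round(1) if len(e) else "")
print("top s",np.percentile(t[k&(t<230)],99.5).round(1))
a=np.hstack([cv2.resize(im["pixels"],(448,336)),cv2.resize(sd["pixels"][110:300,160:413],(448,336))]); cv2.imwrite("pics/f.png",cv2.resize(a,(800,300)))
E
```

```text
18.15 foot [-21.1   3.  140.1] ft [ 0.7  0.3 -1. ]
rail -1 97 median polar 62.9 slope 60.4
rail 1 97 median polar 62.8 slope 60.1
561 coat front n at s=20,140: [5.2 4.9] el 60.16
row [ 0.29 -0.25 15.11] [-0.1  0.5  0. ] n>= 3.6
row [ 0.29  0.05 15.11] [-0.1  0.5  0. ] n>= 3.6
rail -1 72 median polar 60.2 slope 60.1
160 104 y edges [-23.2  25.1]
175 110 y edges [-23.5  25.1]
190 251 y edges [-23.1  24.7]
top s 201.1
```

View pics/f.png

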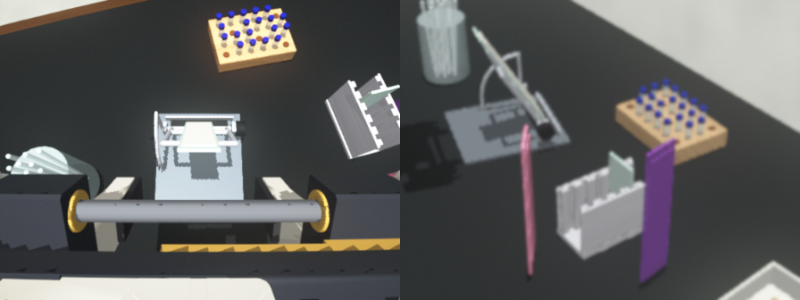

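The last picture shows the plate leaning flush on the rest, coat outward, with the short plate and bystanders in place and the gripper clear. Handing in.

```bash
python3 -c "
from rig import *
print(close_job())"
```

```text
the job is handed in; nothing more can be done
None
```

I set the wire rest to 60° and let it go. Then I lifted the long plate out by its bare side edges, lowered it into the trough and released it leaning on the rest, and handed the job in. It took about 18 s of the 51 s allowed, and the hand-in reports no verdict.

**Last checks, with the gripper withdrawn:**
- **Rest:** its rails measured 60.1–60.4°.
- **Plate:** it stood at 60.2°, coat outward and about 1 mm off centre. It lies parallel to the rest within about 0.3°, with the coat about 1 mm further out than a flush fit would put it.
- **Foot:** it is on the trough floor behind the lip. I felt light contact of about 2 N there and about 3 N against the rest before letting go, and the measured plate position did not change on release.
- **Other things:** the short plate, vial rack and beaker looked in their places in the last picture. The tray is only partly in that view, but the arm never went near it.

**Disagreements:**
- **Fingertips:** by the cameras they end about 8 mm behind the reported TCP, not 17 mm ahead. My first grasp of the bar closed on nothing, without moving the rest. I measured the tips, shifted the grasp by 25 mm, and the next grasp held.
- **Rail angle:** the wrist camera's other rail figure, the angle about the hinge, read 63°. I put that down to it measuring the wires' upper surface, since the slope fits and the bar's position both gave about 60°. One sparse side-camera fit right after setting the rest gave 64°.

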